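# Set a sample can in the scanner tray by its bail

### The arm

A 7-joint arm with a two-finger parallel gripper is mounted at the origin on a cart in front of the work surface, level with it; the furniture and walls round the work are solid. World frame = base frame: x ahead of the robot, y to its left, z up, the work surface at z = 0. Lengths are in m, angles in rad, forces in N, time in s.
With the tool pointing down it reaches from about 0.425 to 0.95 m from the base axis. Payload 4.7 kg.
Tool frame: the origin (TCP) lies on the centre line of the jaws, within the pads' length; the fingertips stand robot.nose_length ahead of it and the grasp point (between the pads) lies 8 mm behind it (robot.nose_length is the distance from the TCP to the fingertips, in m); z points along the fingers, x is the direction in which the jaws open and shut, and the axes are right-handed (so a half turn about z gives the same grasp; the last joint's range is limited). The gripper opens to 85 mm and grips with 20 to 120 N. Pads are 22 mm wide; open, the fingers measure 114 mm over their backs; the gripper's body (76 mm by 85 mm) begins 54 mm behind the grasp point. The pads swing forward as they close: fully open they stand 13 mm farther back than shut.
Start: joints at [1.131, 0.469, -0.049, 1.532, 0.024, 1.141, -0.082], TCP at [0.27, -0.619, 0.242] pointing down, gripper open.
Joint ranges: [-2.59, 2.59], [-0.33, 1.99], [-1.39, 1.29], [0.1, 2.45], [-1.04, 4.18], [0.21, 1.99], [-2.66, 2.66]. Speed limits (rad/s): [2.57, 2.57, 3.14, 3.14, 3.14, 3.14, 3.14].

### API

Orientations are given as [roll, pitch, yaw] about the fixed x, y, z axes, in that order (R = Rz(yaw) Ry(pitch) Rx(roll)).
In Python, from plant import robot gives the robot as it stands. Calls block until the motion is done:
- robot.goto(position, orientation): joint-space move of the TCP to a pose.
- robot.move_straight(position, vel=0.15, attitude=None, contact_N=None): straight line of the TCP; attitude=None keeps the orientation; vel is the mean speed in m/s. With contact_N (N) it stops when the force on the tool has changed by that much, and returns True; else False.
- robot.move_joints(angles): joint-space move.
- robot.grip(opening, strength=None): opening from 0.0 (shut) to 1.0 (fully open); strength is the grip in N (None keeps the last); returns when the fingers have stopped.
- robot.sleep(seconds).
- robot.inverse_kinematics(position, orientation): joint angles nearest the present ones, or None.
- robot.sense(): the state.
- robot.grab_frame(name): name is "scene" or "top" or "wrist"; returns a dict with "image" (480x640x3 uint8, red, green, blue), "range_z" (480x640 float32, m along the optical axis (not along the pixel's ray), 0 where there is no reading), "fx", "fy", "cx", "cy" (pixels), "R" (3x3) and "t" (3): a world point X has camera coordinates R X + t. Camera axes: x right, y down, z forward; pixel columns grow to the right and rows downward; lengths in m; the calibration is good to about 2 mm. A picture is of the moment at which its call begins.
A pose or a line that the arm cannot do raises robot.IKError and nothing moves.
- robot.close_job(): hands the job in, once; it reports no verdict.
The state is a dict: "t": time; "joint_pos": joint angles; "joint_velocities": joint speeds; "effort": joint torques, N m; "tcp_pos": TCP position; "tcp_rot": TCP orientation; "wrist_force": force on the tool from outside, world axes, zero at the start; "torque": the same for the moment, N m; "opening": opening from 0.0 (shut) to 1.0 (fully open).
Only numpy, scipy, OpenCV 4.12 (cv2) and the standard library are available. Lean on these libraries where they do the work, as an engineer would, in place of code of your own. Each camera call takes 0.05 s, during which the arm holds its last target. There are 200 camera calls.

### The job

Put the blue sample can into the round white tray on the turntable, ready for scanning: swing its folded bail up until it is upright while the can still stands where it is, lift the can by the bail, and set it down standing flat in the tray before letting go. Do not tip the can over, and leave the orange can where it is.

Things in the scene. Friction and masses are not known exactly. Their poses are not given: they have to be found in the camera images.
- blue_can: The can to move: closed aluminium can, blue lid and band, 90 mm wide (lid 93), 74 mm high, 0.4 to 0.65 kg, to be held only by its bail. Origin: centre of its underside; z up. Wire bail, arms 105 mm apart, hinged on a line along the can's y axis 62 mm above the underside, folded over the -x side; its cross-bar, 100 mm from the hinge line, has a freely turning yellow roller grip at its middle, 12 mm thick, 48 mm long.
- blue_bail (a joint): Angle a of the blue can's bail, rad: -0.2 folded down on its stop, 0 level, 1.571 upright (roller above the can's centre), 3.34 folded on the other side. Roller centre in the can's frame: x = -0.100 cos(a), y = 0, z = 0.062 + 0.100 sin(a) m. It swings freely: let go, it falls, or balances if upright.
- orange_can: The other can, to be left alone: the same shape, size and kind of bail, with an orange lid and band. Origin: centre of its underside; bail folded over its -x side.
- tray: Fixed round white tray with a dark mat inside, 132 mm outer and 122 mm inner diameter, rim 12 mm high, inner floor 4 mm above its underside. Origin: centre of its underside, which rests on the turntable; z up.

How it is judged:
By the outcome, as a careful person would: the job done as asked, in the order asked, and still so for the second after the job is handed in, with the robot touching nothing.
It also fails if it takes over 45 s, if anything falls off the work surface, if the arm or the gripper's body presses on something with over 40 N, if the wrist force passes 120 N, or if a joint passes its speed limit or range.

## Working session

There is one attempt and no reset: what is moved stays moved. The work goes in short steps, each a Python script; the robot and the scene stay as the last script left them, time stands still between calls to the robot, and variables do not carry over. Pictures are saved under pics/ and viewed, about 8 in all and at most 12, crops included, and the job is handed in when it is done.

```bash
ls; mkdir -p pics; python3 - <<'E'
from plant import robot
import cv2,numpy as np
s=robot.sense();print(s['t'],s['tcp_pos'],s['tcp_rot'],s['opening'],robot.nose_length)
for n in ("scene","top"):
    f=robot.grab_frame(n);np.savez(f'pics/{n}0.npz',**f)
    cv2.imwrite(f'pics/{n}0.png',f['image'][:,:,::-1]);print(n,f['fx'],f['cx'],f['cy'],f['R'].round(3).tolist(),f['t'])
E
```

```text
pics
0.0 [ 0.26935212 -0.61833896  0.24126108] [ 3.14153991e+00  1.93117682e-03 -1.15994388e+00] 1.0007828913201589 0.011
scene 465.00793146563916 330.1754798521356 239.28901339715884 [[0.634, 0.773, -0.009], [0.398, -0.337, -0.853], [-0.663, 0.537, -0.521]] [-0.40909993 -0.1267134   1.20168874]
top 549.0829889996892 317.7819491814167 246.44027774326068 [[0.012, -1.0, 0.013], [-0.998, -0.012, -0.054], [0.054, -0.012, -0.998]] [0.07483351 0.55253665 0.9992077 ]
```

View pics/scene0.png

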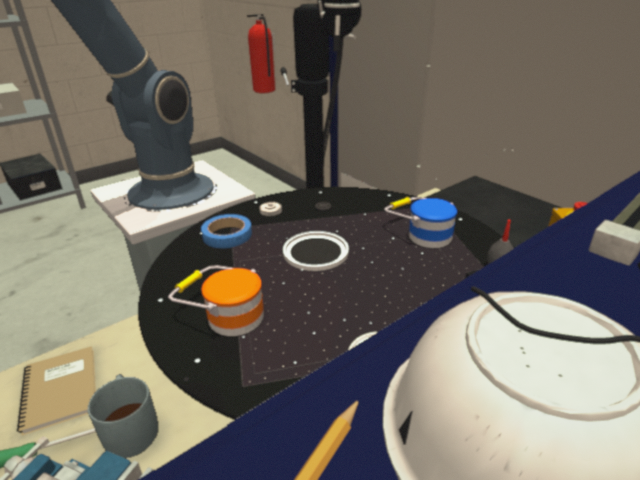

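View pics/top0.png

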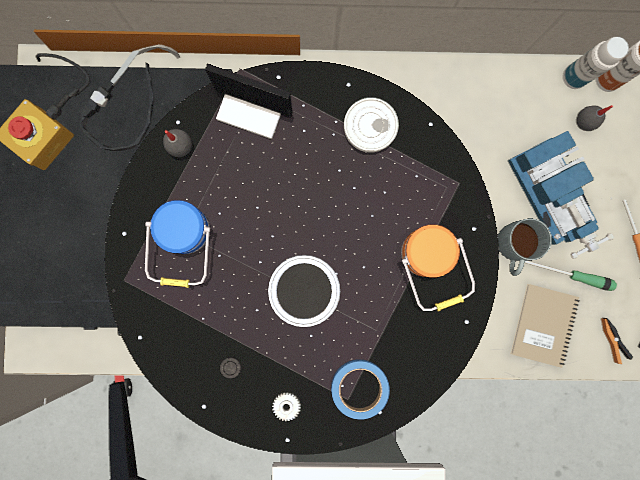

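The scene view shows the blue can at (432,222), the tray at (316,250) and the orange can at (233,300). In the top view the blue lid is at (178,226) with its roller at (174,283) towards the robot. The tray there is at (304,291) and the orange can at (432,250).

```bash
cat > h.py <<'E'
import numpy as np,cv2
def pts(f,m):
    v,u=np.nonzero(m&(f['range_z']>0)); z=f['range_z'][v,u]
    c=np.c_[(u-f['cx'])/f['fx']*z,(v-f['cy'])/f['fy']*z,z]
    return (c-f['t'])@f['R']
def ray(f,u,v,h):
    d=f['R'].T@np.array([(u-f['cx'])/f['fx'],(v-f['cy'])/f['fy'],1]);o=-f['R'].T@f['t']
    return o+d*(h-o[2])/d[2]
def hsv(f,lo,hi,box=None):
    m=cv2.inRange(cv2.cvtColor(f['image'],cv2.COLOR_RGB2HSV),lo,hi)
    if box:
        b=np.zeros_like(m);b[box[1]:box[3],box[0]:box[2]]=1;m*=b
    n,l,s,_=cv2.connectedComponentsWithStats(m);return l==1+s[1:,4].argmax()
E
python3 - <<'E'
from h import *
f=dict(np.load('pics/top0.npz'));g=dict(np.load('pics/scene0.npz'))
med=lambda p:np.median(p,0).round(4)
def box(f,x0,y0,x1,y1):
    m=np.zeros(f['range_z'].shape,bool);m[y0:y1,x0:x1]=1;return m
tb=pts(f,box(f,230,200,300,240));print('table',med(tb),tb[:,2].std())
print('mat',med(pts(f,box(f,290,280,318,305))), 'black', med(pts(f,box(f,180,330,220,345))))
for nm,lo,hi,bx in(('blue',(100,120,80),(118,255,255),(130,180,220,262)),('orange',(8,150,100),(18,255,255),(390,210,470,290)),('yellowB',(25,120,120),(35,255,255),(140,265,220,300)),('yellowO',(25,120,120),(35,255,255),(400,280,490,320))):
    m=hsv(f,lo,hi,bx);p=pts(f,m);zt=np.percentile(p[:,2],80)
    if 'yell' not in nm:
        q=p[p[:,2]>zt-.006]; (c,r)=cv2.minEnclosingCircle(q[:,:2].astype(np.float32));print(nm,'ztop',zt,'c',c,'r',r,'mean',q.mean(0))
    else: 
        v,u=np.nonzero(m);w=np.linalg.eigh(np.cov(p[:,:2].T));print(nm,med(p),zt,m.sum(),'axis',w[1][:,1],'ray@.045',ray(f,u.mean(),v.mean(),.045))
m=hsv(f,(0,0,170),(180,50,255),(260,245,350,335));v,u=np.nonzero(m)
e=cv2.fitEllipse(cv2.findContours(m.astype(np.uint8),0,1)[0][0]);P=pts(f,m);print('tray',e,np.percentile(P[:,2],[10,50,90]),ray(f,*e[0],np.percentile(P[:,2],60)))
m=hsv(g,(100,120,80),(118,255,255),(400,190,470,225));p=pts(g,m);print('scene blue',med(p),np.percentile(p[:,2],90))
m=hsv(g,(25,120,120),(35,255,255),(385,190,415,215));print('scene yel',med(pts(g,m)),m.sum())
m=hsv(g,(0,0,150),(180,60,255),(275,225,355,275));p=pts(g,m);e=cv2.fitEllipse(cv2.findContours(m.astype(np.uint8),0,1)[0][0]);print('scene tray',e,med(p),ray(g,*e[0],med(p)[2]))
E
```

```text
table [0.6016 0.1821 0.0017] 0.0018293714525567386
mat [0.4671 0.1075 0.0045] black [0.3819 0.298  0.0007]
blue ztop 0.07532573782007577 c (0.5806437730789185, 0.3287108242511749) r 0.04644863307476044 mean [0.58055537 0.32801031 0.0738433 ]
orange ztop 0.07325725397515397 c (0.5437660217285156, -0.11815138161182404) r 0.04652292653918266 mean [ 0.54282227 -0.11555822  0.07180647]
yellowB [0.4816 0.3552 0.0481] 0.04933278379672101 26 axis [0.33850523 0.94096451] ray@.045 [0.48339043 0.35335454 0.045     ]
yellowO [ 0.4606 -0.1718  0.0474] 0.04901639083912616 27 axis [0.05892174 0.9982626 ] ray@.045 [ 0.46005626 -0.17006174  0.045     ]
tray ((303.65380859375, 290.7189025878906), (70.56475067138672, 71.12651824951172), 74.66566467285156) [0.00203808 0.0056844  0.01267365] [0.46959892 0.10659433 0.00696254]
scene blue [0.5892 0.3191 0.0724] 0.0737561513269136
scene yel [0.4858 0.3415 0.0453] 76
scene tray ((315.2290344238281, 249.57192993164062), (37.503108978271484, 64.86653137207031), 88.15242004394531) [0.4598 0.1106 0.0065] [0.47165922 0.10324053 0.0065    ]
```

```bash
python3 - <<'E'
from h import *
from plant import robot
f=dict(np.load('pics/top0.npz'));g=dict(np.load('pics/scene0.npz'))
for n,F,bx in(('top',f,(140,265,220,300)),('scene',g,(385,190,415,215))):
    m=hsv(F,(22,110,90),(38,255,255),bx);v,u=np.nonzero(m);(c,wh,a)=cv2.minAreaRect(np.c_[u,v].astype(np.float32))
    print(n,m.sum(),c,wh,a,'ray',ray(F,*c,.046),np.median(pts(F,m),0))
c=np.array([.5806,.3287]);
print('tray top',ray(f,303.65,290.72,.012),'scene',ray(g,315.23,249.57,.012),np.pi)
# wire arms: bright gray pixels around blue bail
p=ray(f,174,283,.046)[:2];d=c-p;phi=np.arctan2(d[1],d[0]);print(p,np.hypot(*d),phi)
for a in(0,np.pi):
    for x in((p[0],p[1],.034),(p[0],p[1],.3),(.47,.106,.28)): 
        q=robot.inverse_kinematics(x,[np.pi,0,phi+a]);print(a,None if q is None else np.round(q,2))
E
```

```text
top 151 (174.0413818359375, 282.00347900390625) (28.650693893432617, 7.9723663330078125) 4.763641834259033 ray [0.48345413 0.33646949 0.046     ] [0.4836566  0.33607179 0.04694237]
scene 137 (400.050048828125, 202.15000915527344) (7.273238182067871, 20.871030807495117) 71.56505584716797 ray [0.48846625 0.3294139  0.046     ] [0.48745382 0.34059519 0.04280784]
tray top [0.46973105 0.10653787 0.012     ] scene [0.47852405 0.09810108 0.012     ] 3.141592653589793
[0.4816873  0.33649718] 0.09921954191663306 -0.0786662548254772
0 [-0.13  0.72 -0.77  1.88  0.68  0.83 -1.34]
0 [ 0.07  0.47 -1.04  1.63  0.42  1.28 -1.13]
0 [ 0.49  0.22 -0.91  1.89  0.19  1.12 -0.57]
3.141592653589793 [ 0.1   0.96 -1.19  1.87  1.03  1.09  1.55]
3.141592653589793 [ 0.13  0.53 -1.17  1.63  0.5   1.32  1.94]
3.141592653589793 [ 0.67  0.3  -1.17  1.88  0.3   1.16  2.46]
```

```bash
python3 - <<'E'
from h import *
from plant import robot
phi=-.078
robot.goto([.4835,.3363,.20],[np.pi,0,phi]);robot.grip(.5,25)
s=robot.sense();print(s['t'],s['tcp_pos'],s['tcp_rot'],s['opening'],s['wrist_force'])
f=robot.grab_frame('wrist');cv2.imwrite('pics/w1.png',f['image'][:,:,::-1]);np.savez('pics/w1.npz',**f)
m=hsv(f,(22,110,90),(38,255,255));v,u=np.nonzero(m);(c,wh,a)=cv2.minAreaRect(np.c_[u,v].astype(np.float32))
print(m.sum(),c,wh,a,ray(f,*c,.046),np.median(pts(f,m),0))
b=cv2.boxPoints((c,wh,a));print([ray(f,*x,.046)[:2].round(4).tolist() for x in b])
E
```

```text
4.0083 [0.48349276 0.33629632 0.19998055] [ 3.14158903e+00  5.58937189e-05 -7.80341721e-02] 0.4997374645798975 [0.74983452 0.46235451 0.14576705]
863 (316.0, 229.5) (67.0, 18.0) 90.0 [0.48403484 0.33561951 0.046     ] [0.48338996 0.33567457 0.04799732]
[[0.4796, 0.36], [0.4921, 0.359], [0.4886, 0.3102], [0.4756, 0.3112]]
```

View pics/w1.png

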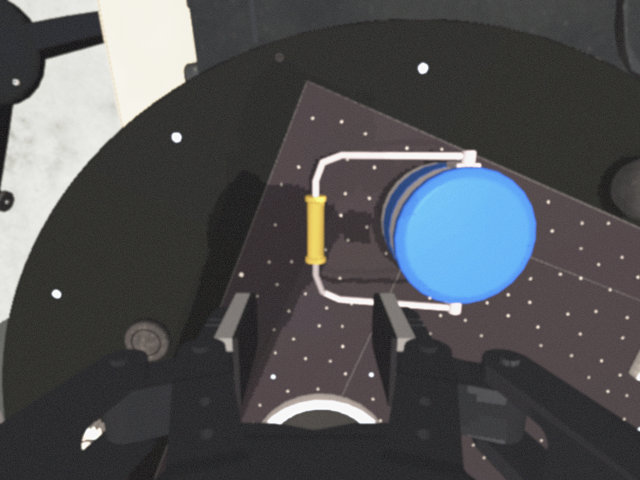

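The wrist view shows the roller at (316,230), upright in the image and so square to the jaws, with the lid at (465,234). The measured position is (0.484, 0.336), which agrees with the top view. Next: descend and grip.

```bash
python3 - <<'E'
from h import *
from plant import robot
robot.move_straight([.4839,.3358,.07],vel=.2)
print(robot.move_straight([.4839,.3358,.034],vel=.08,contact_N=8))
robot.grip(0.0,40)
s=robot.sense();print(s['t'],s['tcp_pos'],s['opening']*85,s['wrist_force'])
f=robot.grab_frame('wrist');cv2.imwrite('pics/w2.png',f['image'][:,:,::-1])
E
```

```text
False
5.85 [0.48413242 0.33604983 0.0344091 ] 10.463814680155176 [0.02622665 0.78550617 1.33900144]
```

View pics/w2.png

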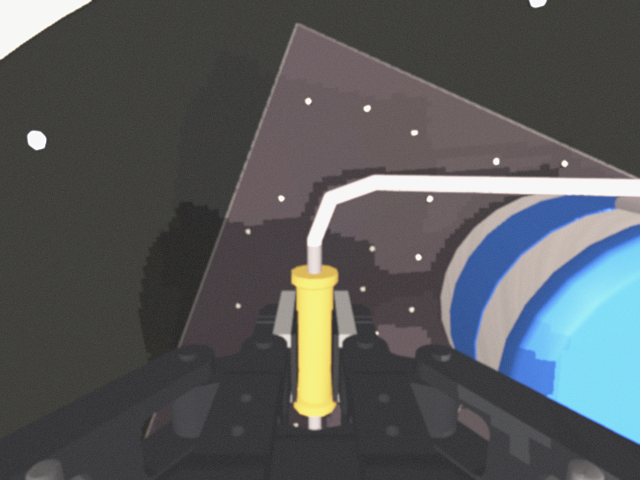

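The picture shows the roller at (315,340) held centred between the pads at a plausible 10.5 mm. Next: swing the bail along its arc, stepping from the grasped pose and watching the force.

```bash
python3 - <<'E'
from h import *
from plant import robot
phi=-.078; p0=np.array(robot.sense()['tcp_pos']);p0=np.array([.4839,.3358,.034]);e=np.array([np.cos(phi),np.sin(phi)])
for a in np.linspace(-.2,np.pi/2,11)[1:]:
    r=.1*(np.cos(-.2)-np.cos(a));z=.1*(np.sin(a)-np.sin(-.2))
    robot.move_straight([*(p0[:2]+r*e),p0[2]+z],vel=.08)
    s=robot.sense();print(round(a,2),s['t'],s['wrist_force'].round(1),(s['opening']*85).round(1))
    if np.linalg.norm(s['wrist_force'])>25: print('stop');break
print(s['tcp_pos'],[*(p0[:2]+r*e),p0[2]+z])
f=robot.grab_frame('scene');cv2.imwrite('pics/s3.png',cv2.resize(f['image'][120:300,300:540,::-1],None,fx=3,fy=3))
E
```

```text
Traceback (most recent call last):
AttributeError: 'float' object has no attribute 'round'
```

```bash
python3 - <<'E'
from h import *
from plant import robot
phi=-.078; p0=np.array([.4839,.3358,.034]);e=np.array([np.cos(phi),np.sin(phi)])
for a in np.linspace(-.2,np.pi/2,11)[2:]:
    r=.1*(np.cos(-.2)-np.cos(a));z=.1*(np.sin(a)-np.sin(-.2))
    robot.move_straight([*(p0[:2]+r*e),p0[2]+z],vel=.08)
    s=robot.sense();print(round(a,2),s['t'],np.round(s['wrist_force'],1),round(s['opening']*85,1))
    if np.linalg.norm(s['wrist_force'])>25: print('stop');break
print(s['tcp_pos'],[*(p0[:2]+r*e),p0[2]+z])
f=robot.grab_frame('scene');cv2.imwrite('pics/s3.png',cv2.resize(f['image'][120:300,300:540,::-1],None,fx=3,fy=3))
E
```

```text
0.15 6.65 [ 0.2  1.4 -0.2] 10.9
0.33 7.025 [-1.5  1.1  0.9] 10.4
0.51 7.4 [-2.6  1.4  1.1] 10.2
0.69 7.775 [-4.5  1.5  3.3] 10.7
0.86 8.15 [-3.7  1.4  5. ] 10.5
1.04 8.525 [-2.5  1.7  5.8] 10.6
1.22 8.9 [-2.   1.4  5.4] 10.3
1.39 9.275 [-1.   2.5  6.1] 10.4
1.57 9.65 [0.4 3.  4.2] 10.2
[0.58354919 0.32827035 0.15440987] [np.float64(0.5816086726555741), np.float64(0.32816322987773805), np.float64(0.15386693307950614)]
```

View pics/s3.png

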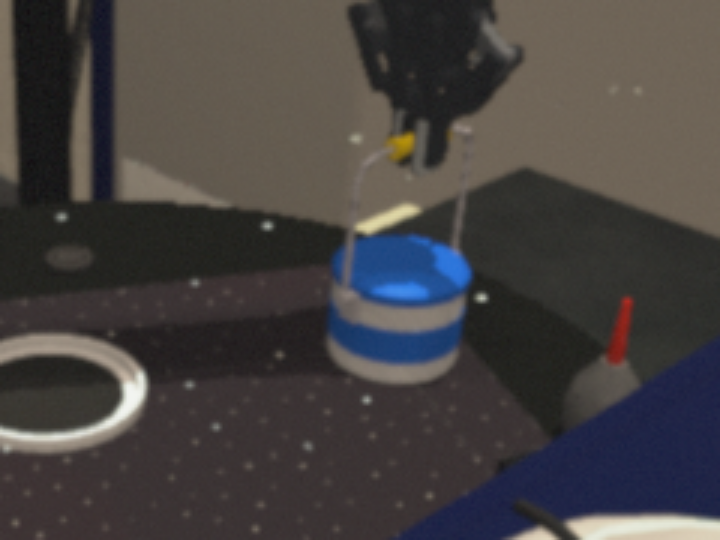

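The bail is upright in the crop (roller at (402,147) above the lid at (400,270)), and the can is still flat in place. Next: lift and carry.

```bash
python3 - <<'E'
from h import *
from plant import robot
robot.grip(0.0,80)
x,y=.5816,.3282
def st(n):
    s=robot.sense();print(n,round(s['t'],2),np.round(s['tcp_pos'],4),np.round(s['wrist_force'],1),round(s['opening']*85,1))
robot.move_straight([x,y,.174],vel=.03);st('up')
robot.move_straight([x,y,.214],vel=.06);st('up2')
robot.move_straight([.4697,.1065,.214],vel=.07);st('over');robot.sleep(1.0);st('settled')
f=robot.grab_frame('scene');cv2.imwrite('pics/s4.png',cv2.resize(f['image'][100:300,200:440,::-1],None,fx=3,fy=3))
np.savez('pics/s4.npz',**f)
w=robot.grab_frame('wrist');cv2.imwrite('pics/w4.png',w['image'][:,:,::-1]);np.savez('pics/w4.npz',**w)
E
```

```text
up 10.74 [0.5815 0.328  0.1738] [-0.  -0.4 -5.5] 9.3
up2 11.56 [0.5815 0.3279 0.2137] [-0.3 -0.5 -5.8] 9.4
over 15.26 [0.4697 0.1067 0.214 ] [-0.5 -0.2 -4.9] 9.2
settled 16.26 [0.4697 0.1065 0.214 ] [ 0.3 -0.3 -4.7] 9.0
```

View pics/s4.png

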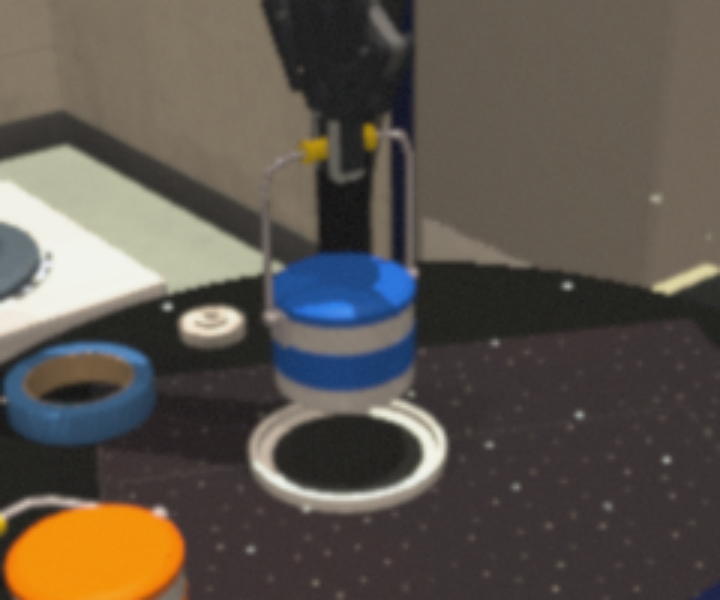

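View pics/w4.png

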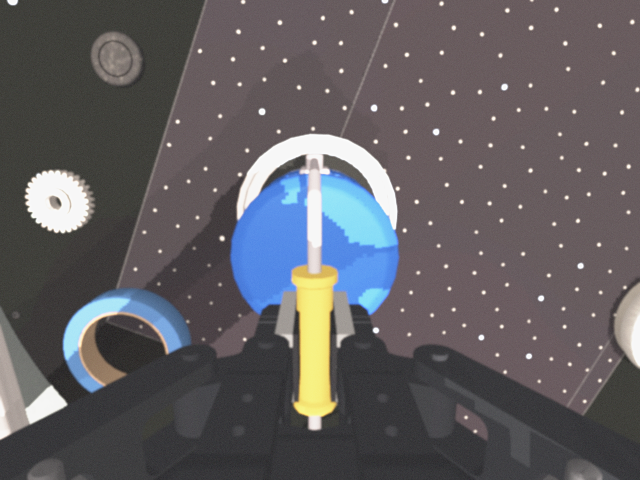

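The scene crop shows the can hanging level, at (343,330), above the tray at (347,450). In the wrist view the lid (centre about (315,250)) and the tray arc (centre column about 317) line up across the jaws. I'll check the other direction by casting rays, then lower.

```bash
python3 - <<'E'
from h import *
from scipy.optimize import least_squares
w=dict(np.load('pics/w4.npz'))
def fit(P,r):
    s=least_squares(lambda c:np.hypot(*(P-c[:2]).T)-r,P.mean(0),loss='soft_l1',f_scale=.002);return s.x,np.std(s.fun)
m=hsv(w,(95,90,80),(118,255,255),(215,130,420,300));z=np.median(pts(w,m)[:,2]);print('lid z',z)
E=[]
for v in range(185,290,4):
    u=np.nonzero(m[v])[0]
    E+=[ray(w,u[0]-.5,v,z)[:2],ray(w,u[-1]+.5,v,z)[:2]]
print('lid',fit(np.array(E),.0465))
m=hsv(w,(0,0,165),(180,60,255),(225,125,410,230))
E=[]
for u in range(255,385,5):
    v=np.nonzero(m[:,u])[0]
    if len(v):E.append(ray(w,u,v[0]-.5,.012)[:2])
print('tray',fit(np.array(E),.066))
E
```

```text
lid z 0.1335075511777639
lid (array([0.46519438, 0.08822564]), np.float64(0.015431261255161357))
tray (array([0.4706982 , 0.10606656]), np.float64(0.0002109165909890541))
```

```bash
python3 - <<'E'
from h import *
from plant import robot
from scipy.optimize import least_squares
w=dict(np.load('pics/w4.npz'));z=.1335
m=cv2.inRange(cv2.cvtColor(w['image'],cv2.COLOR_RGB2HSV),(85,90,80),(118,255,255));m[:,:215]=0;m[:,420:]=0
E=[]
for v in range(190,290,4):
    u=np.nonzero(m[v])[0]; E+=[ray(w,u[0]-.5,v,z)[:2],ray(w,u[-1]+.5,v,z)[:2]]
P=np.array(E);s=least_squares(lambda c:np.hypot(*(P-c).T)-.0465,P.mean(0),loss='soft_l1',f_scale=.002);c=s.x;print('lid',c,np.std(s.fun))
T=np.array([.4702,.1063])
if np.std(s.fun)>.003 or np.hypot(*(c-T))>.008: raise SystemExit('check')
def st(n):
    q=robot.sense();print(n,round(q['t'],2),np.round(q['tcp_pos'],4),np.round(q['wrist_force'],1))
tgt=np.array([.4697,.1065])+T-c
robot.move_straight([*tgt,.170],vel=.06);robot.sleep(.5);st('near')
print(robot.move_straight([*tgt,.155],vel=.02,contact_N=4));st('down');robot.sleep(.3);st('rest')
f=robot.grab_frame('scene');cv2.imwrite('pics/s5.png',cv2.resize(f['image'][100:300,200:440,::-1],None,fx=3,fy=3))
E
```

```text
lid [0.46882638 0.10497818] 0.000663554550434456
near 17.74 [0.4711 0.1078 0.1701] [-0.2 -0.3 -5.2]
True
down 18.32 [0.4713 0.1077 0.1584] [0.5 0.5 5.5]
rest 18.62 [0.4711 0.1077 0.1584] [-0.  -0.   6.1]
```

```bash
python3 - <<'E'
from plant import robot
p=robot.sense()['tcp_pos']
robot.move_straight([p[0],p[1],.1588],vel=.01);s=robot.sense();print(s['t'],s['tcp_pos'],s['wrist_force'])
E
```

```text
19.075 [0.47091131 0.10765916 0.15851871] [-1.29261185  0.06860499 -2.31475357]
```

View pics/s5.png

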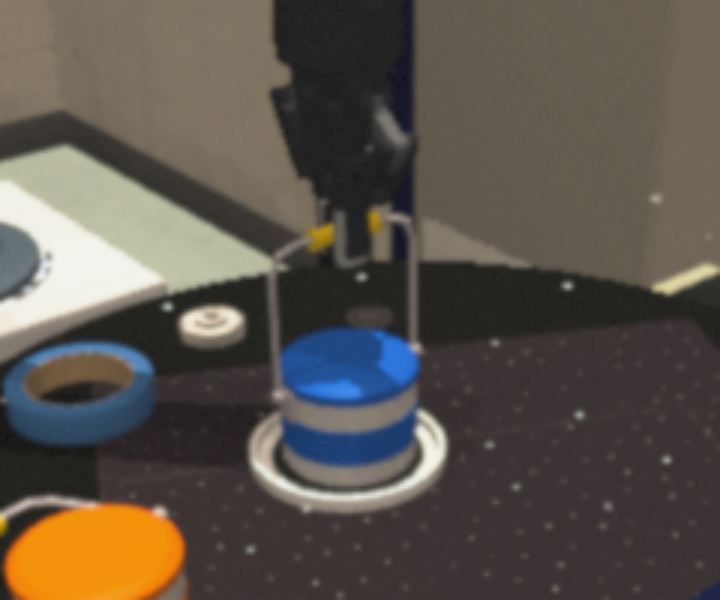

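The crop shows the can standing flat inside the tray rim (base at about (350,465), ring centred at about (348,455)) with the bail upright. Next: release and retreat straight up.

```bash
python3 - <<'E'
from h import *
from plant import robot
robot.grip(.4,40)
p=robot.sense()['tcp_pos']
robot.move_straight([p[0],p[1],.25],vel=.1)
s=robot.sense();print(s['t'],s['tcp_pos'],s['wrist_force'])
robot.goto([.45,-.25,.35],[np.pi,0,-.078]);robot.sleep(.5)
f=robot.grab_frame('scene');g=robot.grab_frame('top')
a=cv2.resize(f['image'][140:290,200:340],None,fx=3,fy=3);b=cv2.resize(g['image'][215:365,225:355],None,fx=3,fy=3)
cv2.imwrite('pics/f6.png',np.hstack([a,b])[:,:,::-1])
for n,lo,hi,bx in(('blue',(100,120,80),(118,255,255),(255,235,355,325)),('orange',(8,150,100),(18,255,255),(390,210,470,290))):
    q=pts(g,hsv(g,lo,hi,bx));zt=np.percentile(q[:,2],80);q=q[q[:,2]>zt-.006]
    A=np.c_[q[:,:2],np.ones(len(q))];k=np.linalg.lstsq(A,q[:,2],rcond=None)[0]
    print(n,zt,cv2.minEnclosingCircle(q[:,:2].astype(np.float32)),'slope',k[:2])
print(robot.sense()['t'])
E
```

```text
20.4917 [0.47086342 0.10751445 0.24937473] [-0.41800297 -0.6420629   0.47844813]
blue 0.07932707868649992 ((0.47286567091941833, 0.1077158972620964), 0.04472348093986511) slope [-0.029346    0.00145963]
orange 0.07319845108252175 ((0.5436495542526245, -0.11821656674146652), 0.04643348604440689) slope [3.08908776e-03 1.09436333e-06]
22.4833
```

View pics/f6.png

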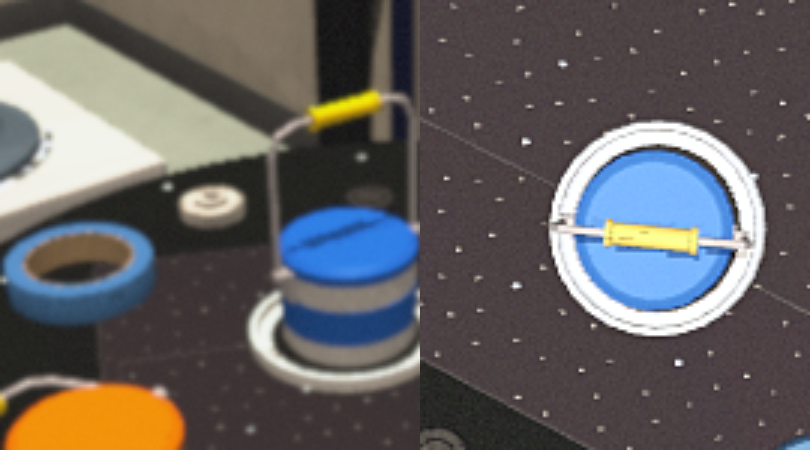

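The can is standing in the tray with its lid at z = 0.079 m (0.078 m expected), and the bail is balanced upright. The orange can has not moved. Handing in.

```bash
python3 -c "
from plant import robot
robot.close_job();print(robot.sense()['t'])"
```

```text
the job is handed in; nothing more can be done
the job is handed in; nothing more can be done
```

The blue can is standing in the tray and the job is handed in, at about 22.5 s of the 45 s allowed. I gripped the yellow roller, swung the bail upright while the can stood in place, and lifted the can by it. I lowered it until it touched the tray floor, released it and backed straight up.

**Final checks:**
- **Position:** the lid centre is at about (0.473, 0.108) and the tray centre at (0.470, 0.106). That is about 3 mm off, where 16 mm is allowed.
- **Height and bail:** the lid top is at z = 0.079 m, against 0.078 m expected. The bail is balanced upright and the arm is clear of everything.
- **Orange can:** it moved less than 0.2 mm between the first and last pictures, which is within the measuring error.
- **Forces:** every wrist force I read was below 10 N.

**Checks that failed or disagreed:**
- **Lid level:** the final lid slope fit gave 0.03 rad along x. The bail splits the lid in the image, so only half of it was fitted, and I put the slope down to that. Both pictures show the can flat.
- **Early side-camera positions:** in the first measurements the side camera put the roller and tray several mm away from the top camera. I used the top view, and the wrist camera later confirmed it to within 1 mm.
- **First lid fit:** the first wrist-camera fit of the hanging lid was bad (15 mm scatter). I fixed the colour mask and repeated it before lowering the can.

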